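Push the ware crate down the drying lane without brushing its rails

ROBOT

A 6-joint arm with a two-finger parallel gripper is mounted at the origin on the work surface. World frame = base frame: x ahead of the robot, y to its left, z up, the work surface at z = 0. Lengths are in m, angles in rad, forces in N, time in s.
With the tool pointing down it reaches from about 0.25 to 0.8 m from the base axis. Payload 3.9 kg.
Tool frame: the origin (TCP) lies at the very end of the fingers, on their centre line; the grasp point (between the pads) lies 19 mm behind it; x points along the fingers, y is the direction in which the jaws open and shut, and the axes are right-handed (so a half turn about x gives the same grasp; the last joint's range is limited). The gripper opens to 85 mm and grips with 20 to 120 N. Pads are 22 mm wide; open, the fingers measure 114 mm over their backs; the gripper's body (76 mm by 85 mm) begins 54 mm behind the grasp point. The pads swing forward as they close: fully open they stand 13 mm farther back than shut.
Start: joints at [1.299, 0.26, -0.138, 1.173, 0, 1.571], TCP at [0.141, 0.506, 0.198] pointing down, gripper open.
Joint ranges: [-2.78, 2.78], [-0.83, 1.72], [-1.28, 1.37], [-1.9, 2.12], [-1.57, 1.48], [-3.14, 3.14]. Speed limits (rad/s): [2.57, 2.57, 3.14, 3.14, 3.14, 3.14].

INTERFACE

Orientations are given as a unit quaternion [w, x, y, z].
In Python, from cell import robot gives the robot as it stands. The module is installed in compiled form; this text tells all that it offers.
- The arm moves only by the tool apply_moves, never from a script. Its arguments are lists of equal length, an entry for each row: "translation": the shift along the tool's x, y, z normalised to -1 to 1, where 1 is 50 mm, a list of three; "delta_rot": the turn, a rotation vector about the tool's x, y, z normalised to -1 to 1, where 1 is 5 degrees, a list of three; "claw": the opening, from 0 (shut) to 1 (fully open). A call has 1 to 12 rows; each row shifts and turns the commanded pose from where the row before left it, along the tool's axes as they then stand; what a row does not reach is not made up. A row lasts 1/8 s, in which the tool goes at most 62.5 mm and 10.7 degrees, less where a joint would pass 70% of its speed; a pose out of reach is approached as far as the arm can. A call with a number of a shift or a turn outside -1 to 1 is refused whole. A call with a gripper value outside its range is refused whole. The fingers move at their own pace and stop on an object; "grip_force" is the grip in N (left out, the last holds). Time passes only in rows, so rows that do not move let the fingers close. It gives the time, the measured TCP pose, the force and the opening at its end, in the units of the state.
- robot.state(): the state, without advancing time (a new reading comes with each control period).
- robot.capture(name): name is "scene" or "top"; returns the picture (480x640x3 uint8, blue, green, red); there is no depth.
- robot.calibration(name): a dict with "intrinsics" (3x3 intrinsics, pixels), "view" (4x4, takes a point from world to camera coordinates). Camera axes: x right, y down, z forward; pixel columns grow to the right and rows downward; lengths in m; the calibration is good to about 2 mm. A picture is of the moment at which its call begins. calibration takes no time and is no camera call.
- robot.job_done(): hands the job in, once; it reports no verdict.
Trained networks look in the newest picture that a camera, given by its name, has taken for a name from the list of things; names that differ only in an ending like _2 or _b are one class to them, and where a whole thing is asked for, a point or a joint stands for the part that bears it (a point fixed in the world has none). Each returns a list of dicts, best first, with "confidence" (0 to 1); they miss things now and then, are a little off and sometimes report something else, mostly with a low value. They report only what shows in the picture. A call takes as long as a camera call. They do not tell look-alikes from the thing itself.
- robot.boxes_of(target, camera): "location" ([column, row] in pixels, amid what is visible of it).
- robot.outline_of(target, camera): "mask" (480x640 bool, what is visible of it) and "location" ([column, row] in pixels, amid what is visible of it).
- robot.tip_of(target, camera): "location" ([column, row] in pixels: a listed point, or the origin of a listed thing).
The state is a dict: "time_s": time; "q": joint angles; "qd": joint speeds; "joint_efforts": joint torques, N m; "tcp_pos": TCP position; "orientation": TCP orientation; "ft_force": force on the tool from outside, world axes, zero at the start; "ft_torque": the same for the moment, N m; "gripper_width": finger opening in m.
Only numpy, scipy, OpenCV 4.12 (cv2) and the standard library are available. Lean on these libraries where they do the work, as an engineer would, in place of code of your own. Each camera call takes 0.05 s, during which the arm holds its last target.

TASK

Push the wooden ware crate, blue-striped end first, from the open apron down the lane between the two dark rails until its front end stands over the green band, then draw the hand clear. The clay tiles inside are bone dry, so neither the crate nor the hand may touch a rail at any moment. Push it with the fingers only: keep it flat on the board, never lifted or tipped, and leave the cup, the jar and the clay rib around the lane where they stand.

Things in the scene. Friction and masses are not known exactly. Their poses are not given: they have to be found in the camera images.
- lane: White board lying fixed on the table, 8 mm thick (its upper face is 8 mm above this origin). Origin: the middle of the lane's mouth, at table height. x points down the lane (the way to push), y to the left of that, z up. The bare apron runs from x = -270 to 0 mm, 260 mm wide; the lane from x = 0 to 270 mm on a 150 mm wide strip, centred on y = 0. The green band painted across the lane floor and on the rail tops covers x = 180 to 220 mm. There is no stop at the lane's end.
- rail_left: Fixed dark steel rail on the left (+y) side of the lane, 260 mm long (lane x = 0 to 260 mm), 14 mm wide, 12 mm high (its top is 20 mm above the table). Origin: middle of its width, underside, at the mouth end; axes as the lane's. The clear width between the two rails is 106 mm (inner faces at lane y = +53 and -53 mm).
- rail_right: The same rail on the right (-y) side of the lane.
- crate: Loose closed pine crate, 120 mm long (x) by 90 mm wide (y) by 55 mm high, about 0.4 to 0.75 kg, with a blue stripe across the lid at its front end (+x). It stands on the apron short of the mouth, offset sideways and turned a little. Origin: centre of its underside; z up. It slides with friction and stops when pushing stops.
- crate_front (a point): Middle of the lower edge of the crate's front end (60 mm ahead of the crate's origin along its x); axes as the crate's.
- cup: Bystander: white open cup, 68 mm across the rim, 85 mm high, on the table to the right (-y) of the lane. Origin: centre of its underside.
- jar: Bystander: blue glaze jar with white cap, 54 mm across, 80 mm high, on the table beyond the far end of the lane. Origin: centre of its underside.
- kidney: Bystander: flat terracotta-coloured clay rib (shaping tool), 90 x 45 x 12 mm, on the table to the right (-y) of the lane. Origin: centre of its underside.
Things that resemble listed ones, but are neither listed nor needed, are in the scene too. Leave any orange, purple or red look-alike of the crate alone.

How it is judged:
On the way:
1. the crate's front end has entered the mouth, between the rails (x of crate_front in the frame of lane between 0.005 and 0.1 m and y of crate_front in the frame of lane between -0.009 and 0.009 m and angle between the x axis of crate and the x axis of lane, either way round below 0.12 rad), for 0.05 s.
At the end, for the whole second after the job is handed in: The crate lies flat and still between the rails, blue-striped end ahead, its front end over the green band (180 to 220 mm past the mouth), touching neither rail; the bystanders stand within 15 mm of where they were (x of crate_front in the frame of lane between 0.18 and 0.22 m and y of crate_front in the frame of lane between -0.009 and 0.009 m and angle between the x axis of crate and the x axis of lane, either way round below 0.12 rad and x of crate in the frame of lane below 0.17 m and z of crate in the frame of lane below 0.011 m and angle between crate's own z axis and vertical below 0.05 rad and linear speed of crate below 0.01 m/s and distance of each of cup, jar, kidney from where it was at the start of the episode below 0.015 m).
It fails at once if the crate touched a rail (contact force between crate and rail_left above 0.2 N or contact force between crate and rail_right above 0.2 N).
It fails at once if the robot touched a rail (contact force between any of the fingers, the arm and rail_left above 0.2 N or contact force between any of the fingers, the arm and rail_right above 0.2 N).
It fails at once if something other than the fingers pushed the crate (contact force between the arm and crate above 2 N).
It fails at once if the crate was lifted off the board or tipped (z of crate in the frame of lane above 0.014 m or angle between crate's own z axis and vertical above 0.12 rad).
It fails at once if a bystander was pushed away or knocked over (distance of any of cup, jar, kidney from where it was at the start of the episode above 0.015 m or angle between any of cup, jar, kidney's own z axis and vertical above 0.3 rad).
It also fails if it takes over 72 s, if anything falls off the work surface, if the arm or the gripper's body presses on something with over 40 N, if the wrist force passes 120 N, or if a joint passes its speed limit or range.

## Working session

There is one attempt and no reset: what is moved stays moved. The work goes in short steps, Python scripts to look and compute and a tool call to move; the robot and the scene stay as the last step left them, time stands still between calls to the robot, and variables do not carry over. Pictures are saved under pics/ and viewed, and the job is handed in when it is done.

Besides the shell and the picture viewer there is one more tool, called after "Call:" by a JSON object that holds its "op" and its "data". apply_moves: Moves the arm, as the interface text tells. Its arguments: {"type":"object","properties":{"translation":{"type":"array","items":{"type":"array","items":{"type":"number"}}},"delta_rot":{"type":"array","items":{"type":"array","items":{"type":"number"}}},"claw":{"type":"array","items":{"type":"number"}},"grip_force":{"type":"number"}},"required":["translation","delta_rot","claw"]}

```bash
ls; mkdir -p pics
python3 - <<'E'
from cell import robot
import cv2,numpy as np
for n in ("scene","top"):
    im=robot.capture(n); cv2.imwrite(f"pics/{n}0.png",im)
    c=robot.calibration(n); print(n,np.round(c["intrinsics"],1).tolist(),np.round(c["view"],4).tolist())
s=robot.state(); print(s)
for n in ("crate","lane","rail_left","crate_front","jar"):
    for f in (robot.boxes_of,robot.tip_of):
        print(n,f.__name__,[(np.round(d["location"],1).tolist(),round(d["confidence"],2)) for d in f(n,"top")][:5])
E
```

```text
pics
scene [[590.2, 0.0, 321.2], [0.0, 590.2, 242.4], [0.0, 0.0, 1.0]] [[0.1632, 0.9866, 0.0042, -0.1322], [0.8488, -0.1383, -0.5104, -0.4388], [-0.503, 0.0868, -0.8599, 1.5686], [0.0, 0.0, 0.0, 1.0]]
top [[574.3, 0.0, 318.4], [0.0, 574.3, 239.6], [0.0, 0.0, 1.0]] [[-0.0264, -0.9996, 0.011, 0.0355], [-0.9921, 0.0248, -0.1232, 0.5431], [0.1229, -0.0142, -0.9923, 1.3369], [0.0, 0.0, 0.0, 1.0]]
{'time_s': 0.1, 'q': array([ 1.29903834e+00,  2.60634832e-01, -1.39264391e-01,  1.17267269e+00,
        6.26251423e-06,  1.57077688e+00]), 'qd': array([ 0.00068891, -0.00030543,  0.00353944, -0.00036949, -0.0005296 ,
        0.00136047]), 'joint_efforts': array([-3.67989342e-04, -4.06508052e+01,  2.54527330e+01,  1.00786370e-02,
       -2.00273611e-06, -1.21783160e-05]), 'tcp_pos': array([0.14074085, 0.5050863 , 0.19733031]), 'orientation': array([ 0.70050254,  0.09515704,  0.70067702, -0.0964004 ]), 'ft_force': array([-0.13431915,  0.81891216, -0.13450692]), 'ft_torque': array([-0.02054651,  0.00275688, -0.01787136]), 'gripper_width': 0.0854676881010016}
crate call [([326.4, 122.0], 0.97), ([454.9, 371.8], 0.84), ([405.6, 138.9], 0.75), ([414.5, 254.9], 0.65)]
crate call [([403.3, 142.7], 0.77), ([448.5, 370.8], 0.75), ([412.1, 253.9], 0.61), ([327.8, 124.9], 0.61)]
lane call [([370.3, 254.4], 0.93)]
lane call [([356.6, 251.7], 0.6)]
rail_left call [([416.5, 253.8], 0.66), ([293.9, 270.7], 0.61)]
rail_left call [([351.1, 279.8], 0.97)]
crate_front call [([330.6, 121.9], 0.85), ([454.5, 370.0], 0.78), ([406.0, 136.0], 0.74), ([287.2, 180.2], 0.7), ([420.4, 255.0], 0.6)]
crate_front call [([392.8, 249.0], 0.94), ([378.5, 134.8], 0.56), ([327.0, 104.3], 0.56)]
jar call [([215.6, 260.9], 0.93)]
jar call [([215.8, 261.1], 0.71), ([360.8, 229.0], 0.24)]
```

View pics/top0.png

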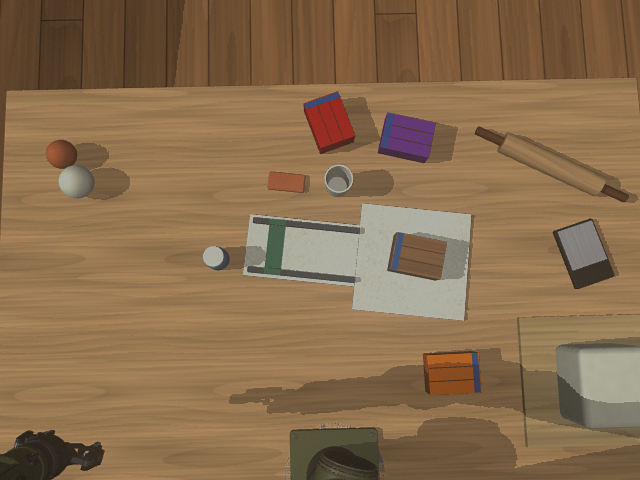

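View pics/scene0.png

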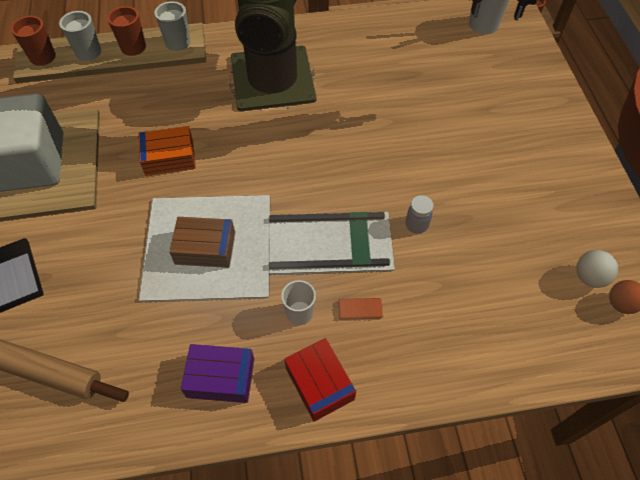

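The candidates in the top view are the wooden crate at (418,256), the red one at (330,122), the purple one at (405,138) and the orange one at (454,372). I choose the wooden crate on the white apron, and I'll check it in a close crop.

Run:
```python
import cv2
im=cv2.imread("pics/top0.png")[195:330,235:485]; cv2.imwrite("pics/crop_top.png",cv2.resize(im,None,fx=3.2,fy=3.2,interpolation=cv2.INTER_CUBIC))
im=cv2.imread("pics/scene0.png")[180:310,130:410]; cv2.imwrite("pics/crop_scene.png",cv2.resize(im,None,fx=2.8,fy=2.8,interpolation=cv2.INTER_CUBIC))
```

```text
(no output)
```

View pics/crop_top.png

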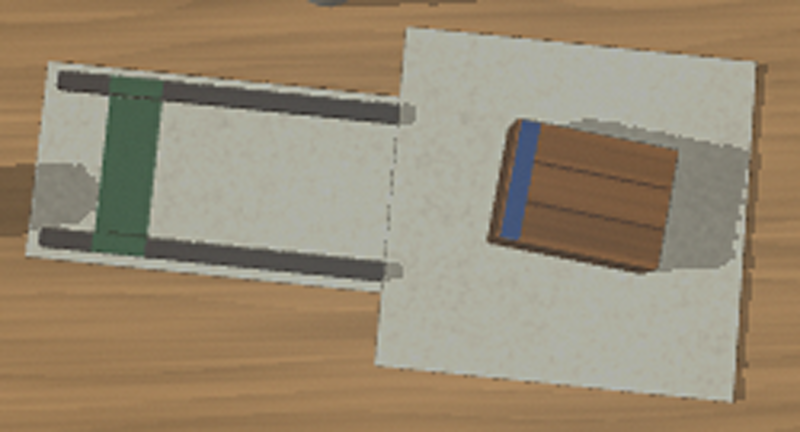

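View pics/crop_scene.png

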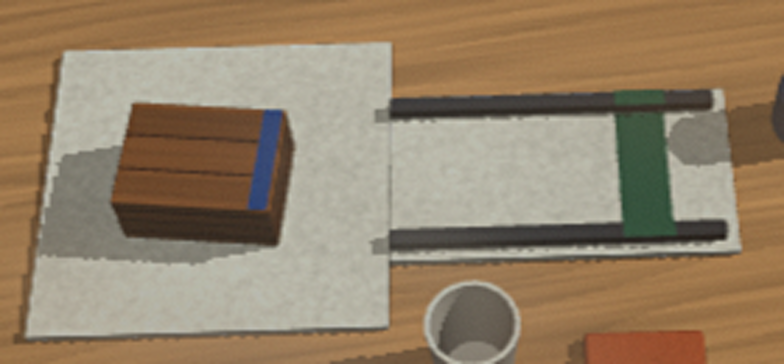

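```bash
cat > h.py <<'E'
from cell import robot
import cv2,numpy as np
from scipy.optimize import minimize
CAL={n:robot.calibration(n) for n in("scene","top")}
def proj(n,P):
    c=CAL[n];P=np.asarray(P,float);V=np.asarray(c["view"]);p=P@V[:3,:3].T+V[:3,3];q=p@np.asarray(c["intrinsics"]).T
    return q[:,:2]/q[:,2:]
def ray(n,px,z):
    c=CAL[n];V=np.asarray(c["view"]);R=V[:3,:3];o=-R.T@V[:3,3]
    d=R.T@np.linalg.solve(np.asarray(c["intrinsics"]),[px[0],px[1],1]);return o+d*(z-o[2])/d[2]
def tf(p,L):
    c,s=np.cos(p[2]),np.sin(p[2]);L=np.asarray(L,float)
    return np.c_[p[0]+c*L[:,0]-s*L[:,1],p[1]+s*L[:,0]+c*L[:,1],L[:,2]]
BOARD=[(-.27,.13,.008),(-.27,-.13,.008),(0,-.13,.008),(0,-.075,.008),(.27,-.075,.008),(.27,.075,.008),(0,.075,.008),(0,.13,.008)]
CR=[(x,y,z) for x in(-.06,.06) for y in(-.045,.045) for z in(.008,.063)]
def fill(n,poly):
    m=np.zeros((480*1,640*1),np.float32);S=4
    M=np.zeros((480*S,640*S),np.uint8);cv2.fillPoly(M,[np.round((poly+.5)*S*16-8).astype(np.int32)],255,shift=4)
    return cv2.resize(M,(640,480),interpolation=cv2.INTER_AREA).astype(np.float32)/255
def render(n,kind,p):
    if kind=="crate":
        return fill(n,cv2.convexHull(proj(n,tf(p,CR)).astype(np.float32))[:,0])
    return fill(n,proj(n,tf(p,BOARD)))
def fit(masks,kind,p0):
    f=lambda p:sum(np.abs(render(n,kind,p)-m).sum() for n,m in masks.items())
    best=None
    for st in(.01,.003,.001):
        sim=np.array([p0]+[np.array(p0)+d for d in([st,0,0],[0,st,0],[0,0,st*8])])
        r=minimize(f,p0,method="Nelder-Mead",options=dict(initial_simplex=sim,xatol=1e-5,fatol=.05));p0=r.x
    return r.x,r.fun
def rel(lane,p):
    a=lane[2];d=np.array(p[:2])-lane[:2];R=np.array([[np.cos(a),np.sin(a)],[-np.sin(a),np.cos(a)]])
    return R@d,(p[2]-a+np.pi)%(2*np.pi)-np.pi
def brown(im,near):
    hsv=cv2.cvtColor(im,cv2.COLOR_BGR2HSV);return hsv
E
python3 - <<'E'
from h import *
ml={};mc={}
for n in("top","scene"):
    robot.capture(n)
    l=robot.outline_of("lane",n);c=robot.outline_of("crate",n);r=robot.outline_of("rail_left",n)
    print(n,[(np.round(d["location"]).tolist(),round(d["confidence"],2),int(d["mask"].sum())) for d in l+c+r])
    np.savez(f"m_{n}.npz",l=l[0]["mask"],c=np.array([d["mask"] for d in c]))
    im=robot.capture(n);im[l[0]["mask"]]=im[l[0]["mask"]]//2+np.array([100,0,100],np.uint8)
    for d in c: im[d["mask"]]=im[d["mask"]]//2+np.array([0,127,0],np.uint8)
    cv2.imwrite(f"pics/mask_{n}.png",im)
print(robot.state()["time_s"])
for n,px in(("top",(357,250)),("top",(265,250)),("scene",(269,243)),("scene",(393,240))): print(ray(n,px,.008))
E
```

```text
top [([370.0, 253.0], 0.65, 16685), ([326.0, 120.0], 0.95, 2067), ([407.0, 138.0], 0.81, 2181), ([453.0, 372.0], 0.72, 2329), ([416.0, 255.0], 0.69, 2211), ([300.0, 270.0], 0.78, 600)]
scene [([256.0, 248.0], 0.64, 17040), ([200.0, 238.0], 0.97, 2879), ([218.0, 373.0], 0.9, 3615), ([322.0, 376.0], 0.82, 3523), ([325.0, 215.0], 0.81, 837)]
1.1
[ 0.51913212 -0.07185692  0.008     ]
[0.52475836 0.15112413 0.008     ]
[ 0.51234765 -0.06711979  0.008     ]
[0.54870401 0.20396276 0.008     ]
```

View pics/mask_top.png

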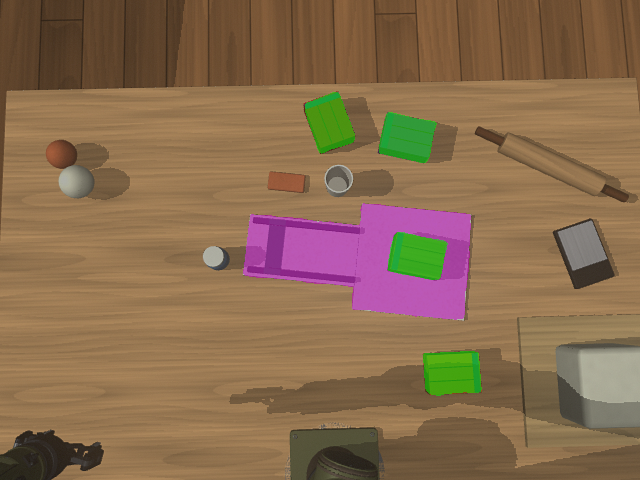

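Run:
```python
from h import *
ml={};mc={}
for n,i in(("top",3),("scene",0)):
    z=np.load(f"m_{n}.npz");c=z["c"][i];mc[n]=c.astype(np.float32)
    m=(z["l"]|c).astype(np.uint8);m=cv2.morphologyEx(m,cv2.MORPH_CLOSE,np.ones((3,3),np.uint8));ml[n]=m.astype(np.float32)
L0=[.517,-.07,np.pi/2-.1+.17]
for k in(["top"],["scene"],["top","scene"]):
    L,e=fit({n:ml[n] for n in k},"lane",L0);print(k,"lane",np.round(L,4),round(e))
    C,e=fit({n:mc[n] for n in k},"crate",[.513,-.19,1.5]);print("crate",np.round(C,4),round(e),"rel",rel(L,C))
    if len(k)==1: np.save(f"L_{k[0]}.npy",L)
    else: np.save("L_both.npy",L)
for n in("top","scene"):
    im=cv2.imread(f"pics/{n}0.png")
    L=np.load(f"L_{n}.npy")
    cv2.polylines(im,[np.round(proj(n,tf(L,BOARD))).astype(int)],1,(0,0,255))
    R=[(0,-.053,.02),(.26,-.053,.02),(.26,.053,.02),(0,.053,.02)];cv2.polylines(im,[np.round(proj(n,tf(L,R))).astype(int)],1,(0,255,0))
    im=im[190:330,130:490];cv2.imwrite(f"pics/fit_{n}.png",cv2.resize(im,None,fx=2.2,fy=2.2))
```

```text
['top'] lane [ 0.5066 -0.0709  1.4445] 286
crate [ 0.4985 -0.2094  1.3503] 69 rel (array([-0.13846463, -0.00942456]), np.float64(-0.09414194722083469))
['scene'] lane [ 0.514  -0.067   1.4409] 326
crate [ 0.5032 -0.2051  1.3513] 113 rel (array([-0.13837357, -0.00722735]), np.float64(-0.08956703703351687))
['top', 'scene'] lane [ 0.5108 -0.0687  1.4431] 1618
crate [ 0.5001 -0.2068  1.3402] 334 rel (array([-0.13832912, -0.00693393]), np.float64(-0.10289767777644698))
```

View pics/fit_top.png

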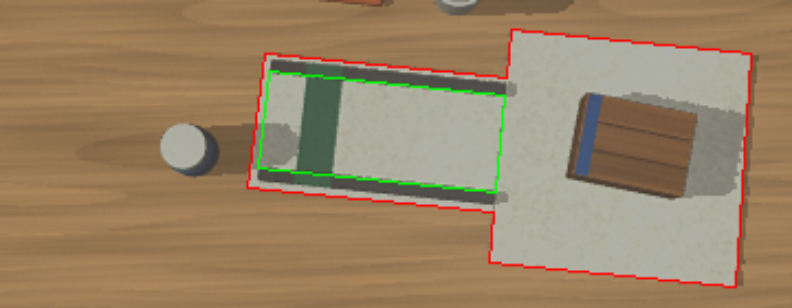

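View pics/fit_scene.png

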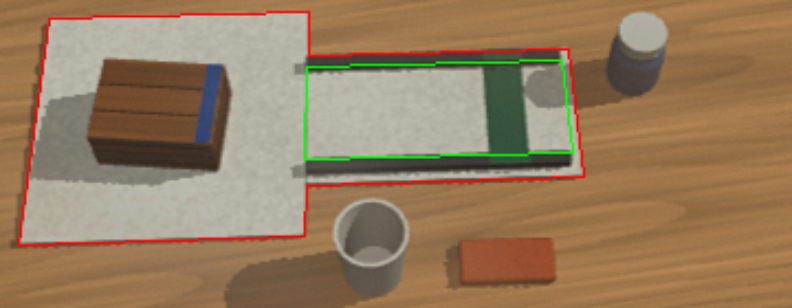

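Run:
```python
from h import *
from scipy.spatial.transform import Rotation as R
L=np.load("L_both.npy")
for t in("cup","kidney","jar"):
  for n in("top","scene"):
    robot.capture(n) if t=="cup" else 0
    d=robot.tip_of(t,n)[0]; Ln=np.load(f"L_{n}.npy"); p=ray(n,d["location"],0.0); print(t,n,np.round(d["location"]),round(d["confidence"],2),"lane xy mm",np.round(1e3*rel(Ln,[p[0],p[1],0])[0]))
s=robot.state();q=s["orientation"];M=R.from_quat(np.r_[q[1:],q[0]]).as_matrix();print(np.round(M,3)); print("tool y yaw",np.arctan2(M[1,1],M[0,1]), "z yaw",np.arctan2(M[1,2],M[0,2]),s["time_s"])
```

```text
cup top [290. 180.] 0.57 lane xy mm [ 182. -169.]
cup scene [300. 314.] 0.63 lane xy mm [  66. -166.]
kidney top [286. 181.] 0.8 lane xy mm [ 191. -168.]
kidney scene [360. 307.] 0.74 lane xy mm [ 190. -154.]
jar top [219. 260.] 0.75 lane xy mm [332.  44.]
jar scene [416. 224.] 0.58 lane xy mm [330.  45.]
[[-0.     0.268  0.963]
 [ 0.     0.963 -0.268]
 [-1.     0.    -0.   ]]
tool y yaw 1.2990044446688072 z yaw -0.2717918821163072 1.5
```

Call:
{"op": "apply_moves", "data": {"translation": [[0,-0.51,0.56],[0,-0.51,0.56],[0,-0.51,0.56],[0,-0.51,0.56],[0,-0.51,0.56],[0,-0.51,0.56],[0,-0.51,0.56],[0,-0.51,0.56],[0,-0.51,0.56],[0,-0.51,0.56],[0,-0.51,0.56],[0,-0.51,0.56]], "delta_rot": [[0,0,0],[0,0,0],[0,0,0],[0,0,0],[0,0,0],[0,0,0],[0,0,0],[0,0,0],[0,0,0],[0,0,0],[0,0,0],[0,0,0]], "claw": [0.6,0.6,0.6,0.6,0.6,0.6,0.6,0.6,0.6,0.6,0.6,0.6]}}

```text
time_s: 3.0
tcp_pos: [0.3832, 0.1197, 0.1983]
orientation: [0.701, 0.096, 0.7, -0.096]
ft_force: [-0.2, 0.1, -0.3]
gripper_width: 0.0512
```

Call:
{"op": "apply_moves", "data": {"translation": [[0,-0.51,0.56],[0,-0.51,0.56],[0,-0.51,0.56],[0,-0.51,0.56],[0,-0.51,0.56],[0,-0.51,0.56],[0,-0.51,0.56],[0,-0.51,0.56],[0,-0.51,0.56],[0,-0.51,0.56],[0,0,0],[0,0,0]], "delta_rot": [[0,0,0],[0,0,0],[0,0,0],[0,0,0],[0,0,0],[0,0,0],[0,0,0],[0,0,0],[0,0,0],[-0.6,0,0],[0,0,0],[0,0,0]], "claw": [0.6,0.6,0.6,0.6,0.6,0.6,0.6,0.6,0.6,0.6,0.6,0.6]}}

```text
time_s: 4.5
tcp_pos: [0.5832, -0.1997, 0.1978]
orientation: [0.702, 0.078, 0.703, -0.077]
ft_force: [0.2, 0.3, -0.1]
gripper_width: 0.0513
```

Call:
{"op": "apply_moves", "data": {"translation": [[0.7,0,0],[0.7,0,0],[0.7,0,0],[0,0,0]], "delta_rot": [[0,0,0],[0,0,0],[0,0,0],[0,0,0]], "claw": [0.6,0.6,0.6,0.6]}}

```text
time_s: 5.0
tcp_pos: [0.5804, -0.198, 0.0907]
orientation: [0.701, 0.078, 0.705, -0.076]
ft_force: [-1.1, 0.6, 0.0]
gripper_width: 0.0511
```

```bash
cat > look.py <<'E'
import sys
from h import *
t=sys.argv[1]
o=[]
for n in("top","scene"):
    im=robot.capture(n);cv2.imwrite(f"pics/{n}_{t}.png",im)
    x0,x1,y0,y1=(330,490,190,330) if n=="top" else(130,300,150,310)
    if len(sys.argv)>2: x0-=110*(n=="top"); x1+=110*(n=="scene")
    o.append(cv2.resize(im[y0:y1,x0:x1],None,fx=390/(x1-x0),fy=390/(x1-x0),interpolation=cv2.INTER_CUBIC))
h=max(a.shape[0] for a in o);cv2.imwrite(f"pics/look_{t}.png",np.hstack([cv2.copyMakeBorder(a,0,h-a.shape[0],0,8,0) for a in o]))
s=robot.state();print(s["time_s"],s["tcp_pos"],s["ft_force"])
E
python3 look.py a
```

```text
5.1 [ 0.58376138 -0.1994299   0.09416812] [ 0.40849081 -0.58692688  0.35158258]
```

View pics/look_a.png

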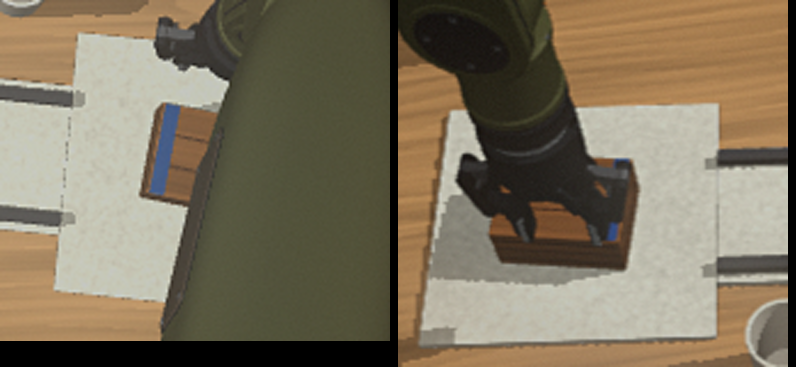

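Run:
```python
from h import *
s=robot.state();p=s["tcp_pos"];a=1.347
u=np.array([np.cos(a),np.sin(a),0]);v=np.array([np.sin(a),-np.cos(a),0])
im=cv2.imread("pics/scene_a.png")
for sg in(-1,1):
    pts=[p+sg*e*u+w*v+np.array([0,0,.004]) for e in(.0255,.040) for w in(-.011,.011)]
    for q in proj("scene",pts): print(np.round(q,1)); cv2.circle(im,tuple(np.round(q*1).astype(int)),0,(0,255,255),-1)
for lab in ("top","scene"):
    c=np.array({"top":[.4985,-.2094],"scene":[.5032,-.2051]}[lab]);d=p[:2]-c;print(lab,"TCP in crate frame",d@u[:2],-(d@v[:2]))
cv2.imwrite("pics/tip.png",cv2.resize(im[200:280,150:250],None,fx=7,fy=7,interpolation=cv2.INTER_NEAREST))
```

```text
[192.  254.1]
[190.1 263.8]
[184.9 253.7]
[182.9 263.4]
[217.4 255.5]
[215.7 265.2]
[224.6 255.9]
[223.  265.6]
top TCP in crate frame 0.028643765686226785 -0.08092243470433012
scene TCP in crate frame 0.02340791483377254 -0.07729395487789399
```

View pics/tip.png

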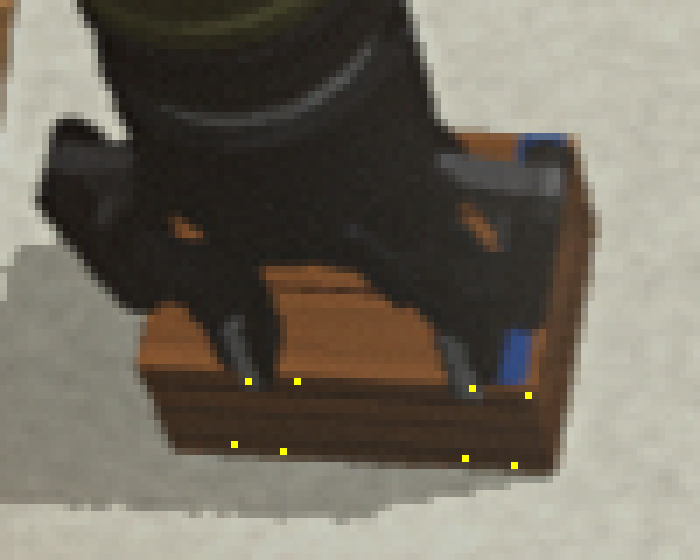

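Call:
{"op": "apply_moves", "data": {"translation": [[0,0,0.12],[0.6,0,0],[0.62,0,0],[0,0,0],[0,0,0]], "delta_rot": [[0,0,0],[0,0,0],[0,0,0],[0,0,0],[0,0,0]], "claw": [0.6,0.6,0.6,0.6,0.6]}}

```text
time_s: 5.72
tcp_pos: [0.5911, -0.2019, 0.0339]
orientation: [0.704, 0.077, 0.702, -0.078]
ft_force: [0.3, 0.2, 0.0]
gripper_width: 0.0515
```

```bash
python3 look.py b
python3 - <<'E'
import cv2
im=cv2.imread("pics/scene_b.png");cv2.imwrite("pics/tipb.png",cv2.resize(im[200:300,140:260],None,fx=6,fy=6,interpolation=cv2.INTER_NEAREST))
E
```

```text
5.825 [ 0.59138048 -0.20196896  0.03418315] [ 0.75315492 -0.34342229  1.07859986]
```

View pics/tipb.png

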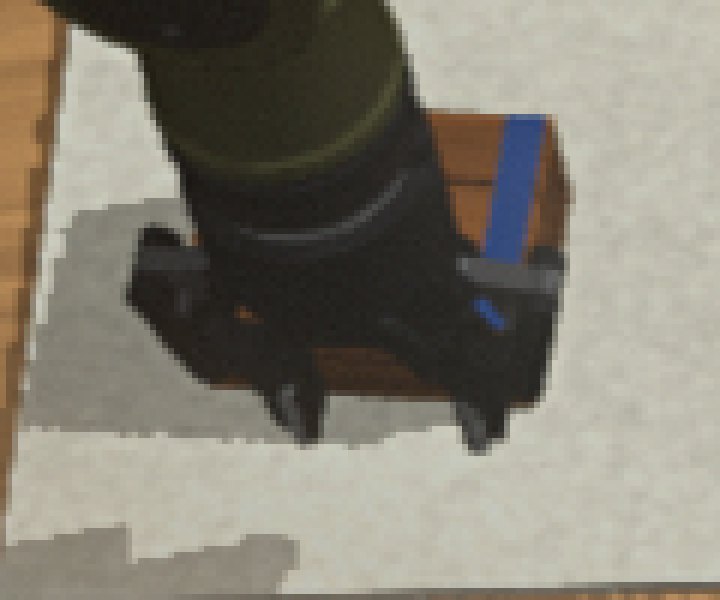

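Call:
{"op": "apply_moves", "data": {"translation": [[0,0,-0.1],[0,0,-0.1],[0,0,-0.1],[0,0,0],[0,0,0]], "delta_rot": [[0,0,0],[0,0,0],[0,0,0],[0,0,0],[0,0,0]], "claw": [0.6,0.6,0.6,0.6,0.6]}}

```text
time_s: 6.45
tcp_pos: [0.575, -0.1981, 0.0322]
orientation: [0.703, 0.077, 0.703, -0.077]
ft_force: [0.1, 0.1, 0.3]
gripper_width: 0.0509
```

Call:
{"op": "apply_moves", "data": {"translation": [[0,0,-0.04],[0,0,-0.04]], "delta_rot": [[0,0,0],[0,0,0]], "claw": [0.6,0.6]}}

```text
time_s: 6.7
tcp_pos: [0.571, -0.1972, 0.032]
orientation: [0.703, 0.077, 0.703, -0.077]
ft_force: [-0.1, -0.3, -0.5]
gripper_width: 0.0508
```

```bash
python3 look.py c
python3 - <<'E'
import cv2
im=cv2.imread("pics/scene_c.png");cv2.imwrite("pics/tipc.png",cv2.resize(im[200:300,140:260],None,fx=6,fy=6,interpolation=cv2.INTER_NEAREST))
E
```

```text
6.8 [ 0.57071117 -0.1971502   0.0320168 ] [-1.00055192  0.72882083 -0.4924719 ]
```

View pics/tipc.png

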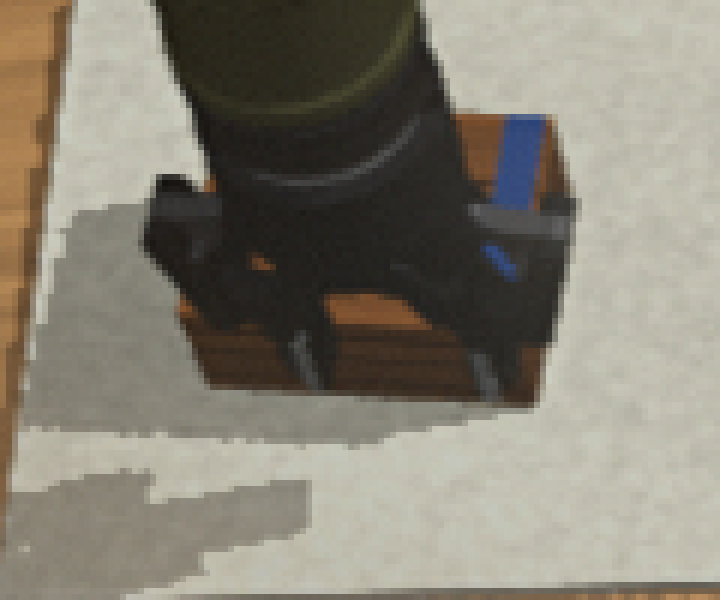

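Call:
{"op": "apply_moves", "data": {"translation": [[0,0,-0.04],[0,0,-0.02]], "delta_rot": [[0,0,0],[0,0,0]], "claw": [0.6,0.6]}}

```text
time_s: 7.05
tcp_pos: [0.5679, -0.1965, 0.0321]
orientation: [0.703, 0.077, 0.703, -0.077]
ft_force: [-0.2, -0.2, 0.5]
gripper_width: 0.0513
```

Call:
{"op": "apply_moves", "data": {"translation": [[0,0,-0.02],[0,0,-0.02]], "delta_rot": [[0,0,0],[0,0,0]], "claw": [0.6,0.6]}}

```text
time_s: 7.3
tcp_pos: [0.5661, -0.1961, 0.0321]
orientation: [0.703, 0.077, 0.703, -0.077]
ft_force: [-0.3, -0.3, -0.9]
gripper_width: 0.0512
```

```bash
python3 look.py d
python3 - <<'E'
import cv2
im=cv2.imread("pics/scene_d.png");cv2.imwrite("pics/tipd.png",cv2.resize(im[200:300,140:260],None,fx=6,fy=6,interpolation=cv2.INTER_NEAREST))
E
```

```text
7.4 [ 0.56603853 -0.19610203  0.03213568] [-0.69033472 -0.57177167 -0.06143929]
```

View pics/tipd.png

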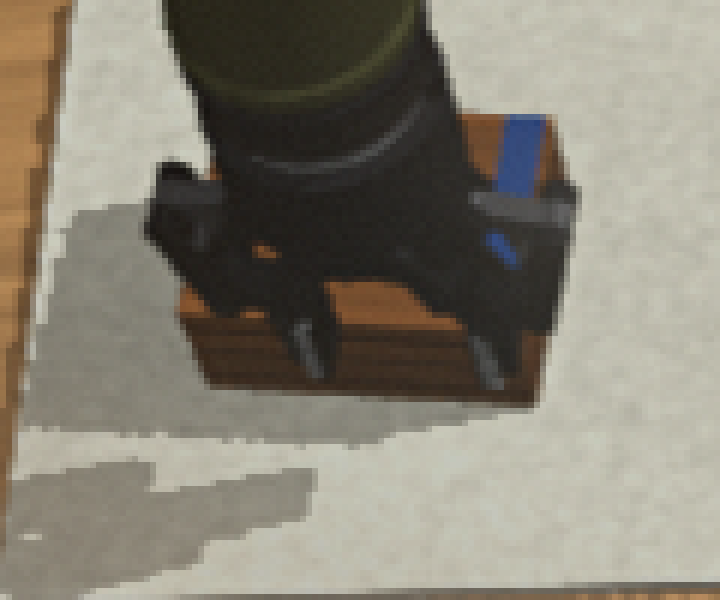

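Call:
{"op": "apply_moves", "data": {"translation": [[0,0,-0.02],[0,0,-0.02]], "delta_rot": [[0,0,0],[0,0,0]], "claw": [0.6,0.6]}}

```text
time_s: 7.65
tcp_pos: [0.5641, -0.1957, 0.0321]
orientation: [0.703, 0.077, 0.703, -0.077]
ft_force: [-0.1, -0.2, -0.1]
gripper_width: 0.0512
```

Call:
{"op": "apply_moves", "data": {"translation": [[0,0,-0.02],[0,0,-0.02]], "delta_rot": [[0,0,0],[0,0,0]], "claw": [0.6,0.6]}}

```text
time_s: 7.9
tcp_pos: [0.5622, -0.1953, 0.0321]
orientation: [0.703, 0.077, 0.703, -0.077]
ft_force: [-0.2, -0.3, -0.2]
gripper_width: 0.0517
```

Call:
{"op": "apply_moves", "data": {"translation": [[0,0,-0.02],[0,0,-0.02]], "delta_rot": [[0,0,0],[0,0,0]], "claw": [0.6,0.6]}}

```text
time_s: 8.15
tcp_pos: [0.5603, -0.1948, 0.0321]
orientation: [0.703, 0.077, 0.703, -0.077]
ft_force: [-0.3, -0.7, -0.2]
gripper_width: 0.0515
```

```bash
python3 look.py e
python3 - <<'E'
import cv2
im=cv2.imread("pics/scene_e.png");cv2.imwrite("pics/tipe.png",cv2.resize(im[200:300,140:260],None,fx=6,fy=6,interpolation=cv2.INTER_NEAREST))
E
```

```text
8.25 [ 0.56012507 -0.19480285  0.03208344] [ 0.07493302 -0.88791894  0.62500154]
```

View pics/tipe.png

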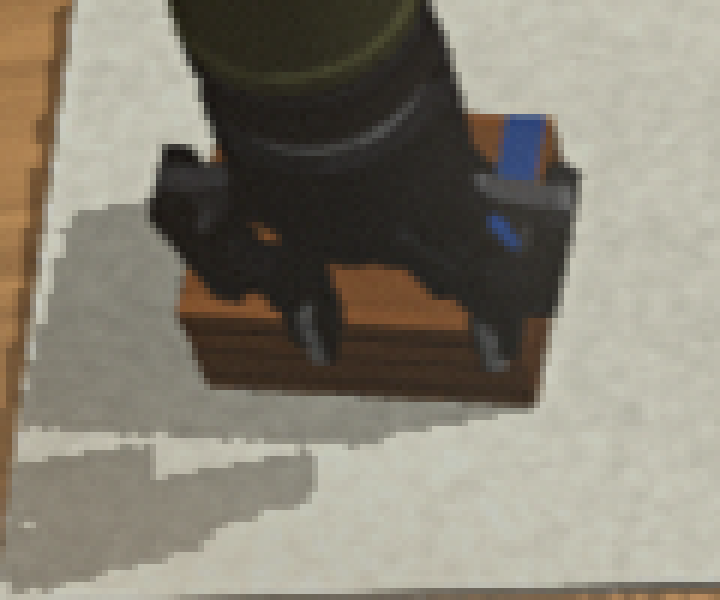

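Call:
{"op": "apply_moves", "data": {"translation": [[0,0,-0.02],[0,0,-0.02]], "delta_rot": [[0,0,0],[0,0,0]], "claw": [0.6,0.6]}}

```text
time_s: 8.5
tcp_pos: [0.5583, -0.1944, 0.0321]
orientation: [0.703, 0.077, 0.703, -0.077]
ft_force: [-0.2, 0.3, -0.1]
gripper_width: 0.0512
```

Call:
{"op": "apply_moves", "data": {"translation": [[0,0,-0.02],[0,0,-0.02]], "delta_rot": [[0,0,0],[0,0,0]], "claw": [0.6,0.6]}}

```text
time_s: 8.75
tcp_pos: [0.5563, -0.194, 0.0321]
orientation: [0.703, 0.077, 0.703, -0.077]
ft_force: [-0.9, -0.7, -0.3]
gripper_width: 0.0511
```

```bash
python3 look.py f
python3 - <<'E'
import cv2
im=cv2.imread("pics/scene_f.png");cv2.imwrite("pics/tipf.png",cv2.resize(im[200:300,140:260],None,fx=6,fy=6,interpolation=cv2.INTER_NEAREST))
E
```

```text
8.85 [ 0.55622911 -0.19393599  0.0321057 ] [ 0.00985186 -0.11860646 -0.52172721]
```

View pics/tipf.png

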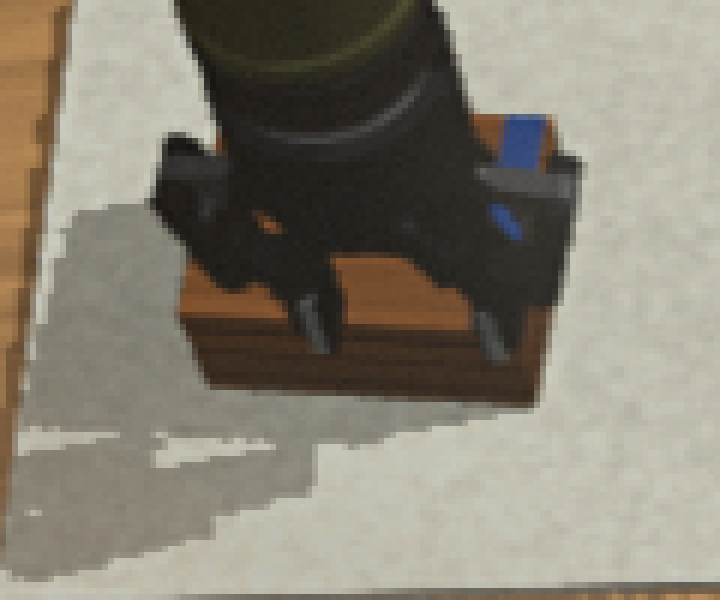

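Call:
{"op": "apply_moves", "data": {"translation": [[0,0,-0.02],[0,0,-0.02]], "delta_rot": [[0,0,0],[0,0,0]], "claw": [0.6,0.6]}}

```text
time_s: 9.1
tcp_pos: [0.5544, -0.1935, 0.0321]
orientation: [0.703, 0.077, 0.703, -0.077]
ft_force: [-0.6, -0.0, 0.1]
gripper_width: 0.0512
```

Call:
{"op": "apply_moves", "data": {"translation": [[0,0,-0.02],[0,0,-0.02]], "delta_rot": [[0,0,0],[0,0,0]], "claw": [0.6,0.6]}}

```text
time_s: 9.35
tcp_pos: [0.5524, -0.1931, 0.0321]
orientation: [0.703, 0.077, 0.703, -0.077]
ft_force: [-0.8, 0.7, 0.5]
gripper_width: 0.0511
```

```bash
python3 look.py g
python3 - <<'E'
import cv2,numpy as np
a=cv2.imread("pics/scene_f.png");im=cv2.imread("pics/scene_g.png");
b=cv2.imread("pics/top_f.png");c=cv2.imread("pics/top_g.png")
o=[cv2.resize(x,None,fx=6,fy=6,interpolation=cv2.INTER_NEAREST) for x in (im[235:290,160:290],)]+[cv2.resize(cv2.absdiff(a,im)[235:290,160:290]*2,None,fx=6,fy=6)]
cv2.imwrite("pics/tipg.png",np.vstack(o)[:600])
E
```

```text
9.45 [ 0.55229743 -0.19305351  0.03210836] [ 0.16703421 -0.10373993 -0.02311327]
```

View pics/tipg.png

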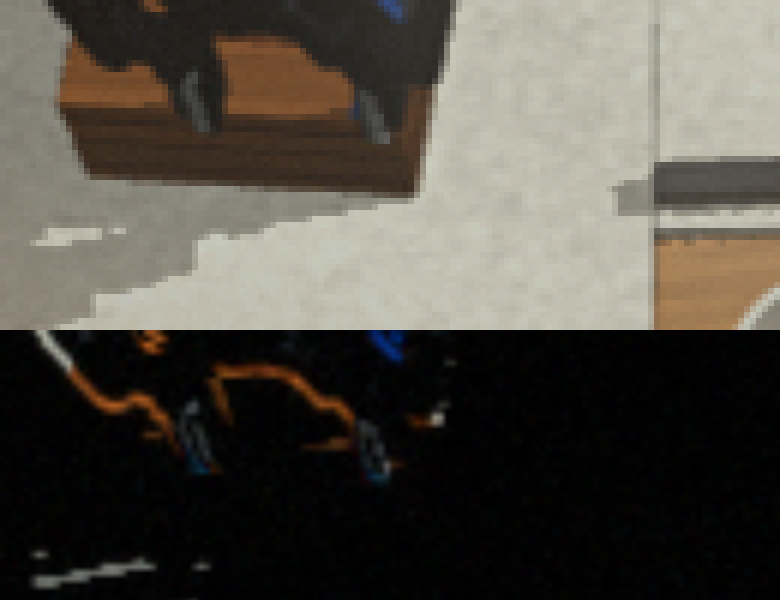

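Run:
```python
from h import *
a=1.3513;u=np.array([np.cos(a),np.sin(a)]);v=np.array([np.sin(a),-np.cos(a)]);C=np.array([.5032,-.2051])
for px in((194,257),(224.5,258.7)):
  for z in(.034,.038,.045):
    p=ray("scene",px,z);d=p[:2]-C;print(px,z,np.round(p,4),"crate x,y",np.round([d@u,-(d@v)],4))
```

```text
(194, 257) 0.034 [ 0.5367 -0.2279  0.034 ] crate x,y [-0.0149 -0.0376]
(194, 257) 0.038 [ 0.539  -0.2273  0.038 ] crate x,y [-0.0138 -0.0398]
(194, 257) 0.045 [ 0.5432 -0.2262  0.045 ] crate x,y [-0.0119 -0.0436]
(224.5, 258.7) 0.034 [ 0.5512 -0.1645  0.034 ] crate x,y [ 0.0501 -0.038 ]
(224.5, 258.7) 0.038 [ 0.5535 -0.1641  0.038 ] crate x,y [ 0.0509 -0.0402]
(224.5, 258.7) 0.045 [ 0.5575 -0.1635  0.045 ] crate x,y [ 0.0524 -0.044 ]
```

Call:
{"op": "apply_moves", "data": {"translation": [[0,0,-0.02],[0,0,-0.02]], "delta_rot": [[0,0,0],[0,0,0]], "claw": [0.6,0.6]}}

```text
time_s: 9.7
tcp_pos: [0.5505, -0.1926, 0.0321]
orientation: [0.703, 0.077, 0.703, -0.077]
ft_force: [-0.9, -0.7, -0.2]
gripper_width: 0.0514
```

Call:
{"op": "apply_moves", "data": {"translation": [[0,0,-0.02],[0,0,-0.02]], "delta_rot": [[0,0,0],[0,0,0]], "claw": [0.6,0.6]}}

```text
time_s: 9.95
tcp_pos: [0.5485, -0.1922, 0.0321]
orientation: [0.703, 0.077, 0.703, -0.077]
ft_force: [0.9, 0.4, 0.9]
gripper_width: 0.0514
```

```bash
python3 look.py h
python3 - <<'E'
import cv2,numpy as np
a=cv2.imread("pics/scene_g.png");im=cv2.imread("pics/scene_h.png");
o=[cv2.resize(x,None,fx=6,fy=6,interpolation=cv2.INTER_NEAREST) for x in (im[235:280,160:290],)]+[cv2.resize(cv2.absdiff(a,im)[215:270,160:290]*2,None,fx=6,fy=6)]
cv2.imwrite("pics/tiph.png",np.vstack(o)[:600])
E
```

```text
10.05 [ 0.5484129  -0.19219649  0.03208261] [-0.20444987  0.13304381 -0.40426153]
```

View pics/tiph.png

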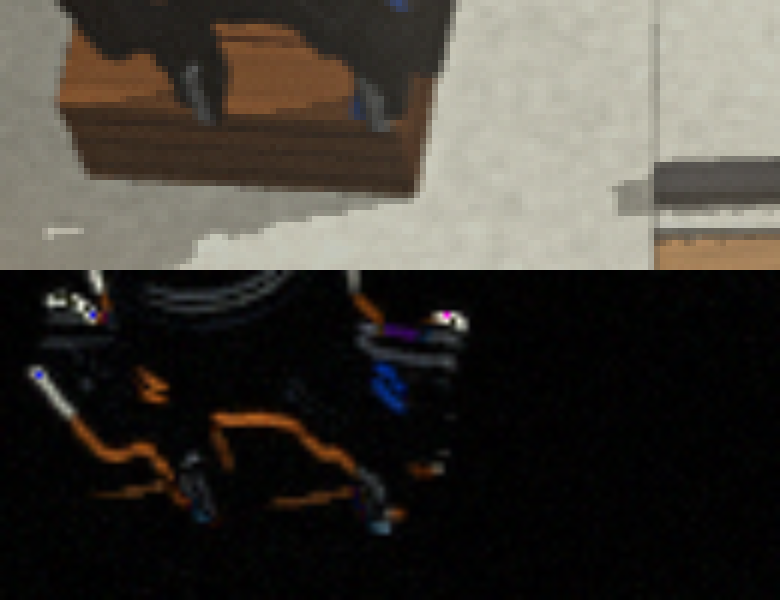

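Call:
{"op": "apply_moves", "data": {"translation": [[0,0,0.2],[0,0,0.2],[0,0,0.2],[0.2,0,0],[0.1,0,0],[0,0,0]], "delta_rot": [[0,0,0],[0,0,0],[0,0,0],[0,0,0],[0,0,0],[0,0,0]], "claw": [0.6,0.6,0.6,0.6,0.6,0.6]}}

```text
time_s: 10.8
tcp_pos: [0.5765, -0.1983, 0.016]
orientation: [0.702, 0.078, 0.704, -0.077]
ft_force: [-0.6, 0.0, 0.0]
gripper_width: 0.0516
```

```bash
python3 look.py i
python3 - <<'E'
import cv2,numpy as np
im=cv2.imread("pics/scene_i.png");
cv2.imwrite("pics/tipi.png",cv2.resize(im[215:295,150:270],None,fx=6,fy=6,interpolation=cv2.INTER_NEAREST))
E
```

```text
10.9 [ 0.57734835 -0.19861201  0.01687918] [ 0.07611306 -0.01772235 -0.08165442]
```

View pics/tipi.png

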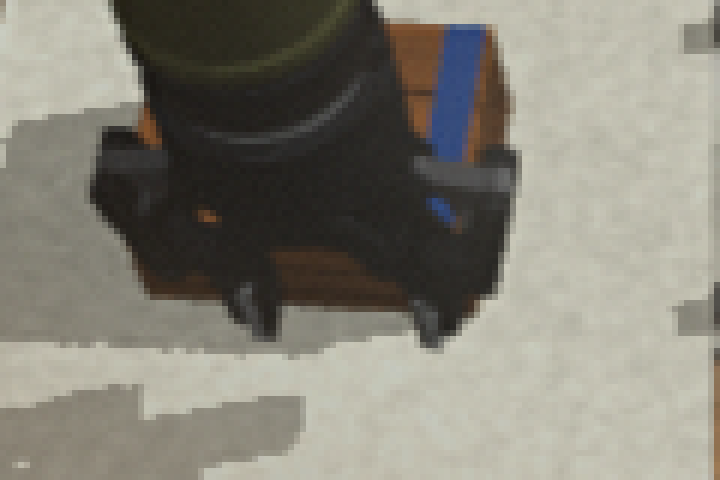

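Run:
```python
from h import *
a=1.347;u=np.array([np.cos(a),np.sin(a),0]);v=np.array([np.sin(a),-np.cos(a),0])
p=np.array([.5773,-.1986,.0169])
for h in(0,.01,.02,.03,.04):
  for e in(-.03,.03): print(h,e,[np.round(proj("scene",[p+e*u+w*v+np.array([0,0,h])])[0],1).tolist() for w in(-.011,0,.011)])
print("seen",(194.2,271.7),(222,272.8))
```

```text
0 -0.03 [[197.2, 270.2], [196.3, 274.8], [195.5, 279.4]]
0 0.03 [[225.3, 271.8], [224.6, 276.4], [223.8, 281.0]]
0.01 -0.03 [[196.4, 268.0], [195.5, 272.6], [194.6, 277.3]]
0.01 0.03 [[224.7, 269.5], [223.9, 274.2], [223.2, 278.8]]
0.02 -0.03 [[195.5, 265.7], [194.6, 270.4], [193.7, 275.0]]
0.02 0.03 [[224.0, 267.3], [223.3, 271.9], [222.5, 276.6]]
0.03 -0.03 [[194.7, 263.4], [193.8, 268.1], [192.9, 272.8]]
0.03 0.03 [[223.4, 265.0], [222.6, 269.7], [221.8, 274.4]]
0.04 -0.03 [[193.8, 261.1], [192.9, 265.8], [192.0, 270.5]]
0.04 0.03 [[222.7, 262.7], [221.9, 267.4], [221.1, 272.1]]
seen (194.2, 271.7) (222, 272.8)
```

Call:
{"op": "apply_moves", "data": {"translation": [[0,0,-0.15],[0,0,-0.15],[0,0,-0.04],[0,0,0]], "delta_rot": [[0,0,0],[0,0,0],[0,0,0],[0,0,0]], "claw": [0.6,0.6,0.6,0.6]}}

```text
time_s: 11.4
tcp_pos: [0.5611, -0.195, 0.0173]
orientation: [0.703, 0.077, 0.703, -0.077]
ft_force: [0.2, 0.5, -0.5]
gripper_width: 0.0509
```

Call:
{"op": "apply_moves", "data": {"translation": [[0,0,-0.02],[0,0,-0.02]], "delta_rot": [[0,0,0],[0,0,0]], "claw": [0.6,0.6]}}

```text
time_s: 11.65
tcp_pos: [0.5603, -0.1947, 0.0173]
orientation: [0.703, 0.077, 0.702, -0.077]
ft_force: [3.3, -0.5, 0.1]
gripper_width: 0.0518
```

Call:
{"op": "apply_moves", "data": {"translation": [[0,0,-0.02],[0,0,-0.02]], "delta_rot": [[0,0,0],[0,0,0]], "claw": [0.6,0.6]}}

```text
time_s: 11.9
tcp_pos: [0.5581, -0.1944, 0.0173]
orientation: [0.703, 0.077, 0.702, -0.077]
ft_force: [2.8, -0.0, -0.7]
gripper_width: 0.0514
```

```bash
python3 look.py j
python3 - <<'E'
import cv2,numpy as np
a=cv2.imread("pics/scene_i.png");im=cv2.imread("pics/scene_j.png");
o=[cv2.resize(x,None,fx=6,fy=6,interpolation=cv2.INTER_NEAREST) for x in (im[235:280,160:290],)]+[cv2.resize(cv2.absdiff(a,im)[215:270,160:290]*2,None,fx=6,fy=6)]
cv2.imwrite("pics/tipj.png",np.vstack(o)[:600])
E
```

```text
12.0 [ 0.5578145  -0.19433751  0.01729117] [ 2.43856904  0.97222411 -1.09891718]
```

View pics/tipj.png

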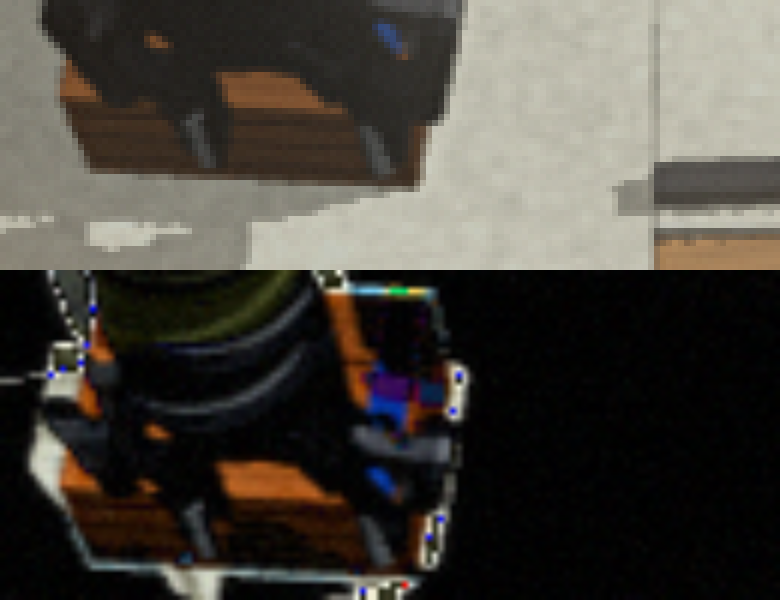

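Call:
{"op": "apply_moves", "data": {"translation": [[0,0,0.08],[0.1,0,0],[0.1,0,0],[0,0,0]], "delta_rot": [[0,0,0],[0,0,0],[0,0,0],[0,0,0]], "claw": [0.6,0.6,0.6,0.6]}}

```text
time_s: 12.5
tcp_pos: [0.5602, -0.1947, 0.0062]
orientation: [0.702, 0.078, 0.704, -0.077]
ft_force: [0.0, 0.3, 0.3]
gripper_width: 0.0511
```

```bash
python3 look.py k
python3 - <<'E'
import cv2,numpy as np
im=cv2.imread("pics/scene_k.png");
cv2.imwrite("pics/tipk.png",cv2.resize(im[215:295,150:270],None,fx=6,fy=6,interpolation=cv2.INTER_NEAREST))
E
```

```text
12.6 [ 0.56088437 -0.19494432  0.00683304] [-0.24191891  0.85124141  0.62209968]
```

View pics/tipk.png

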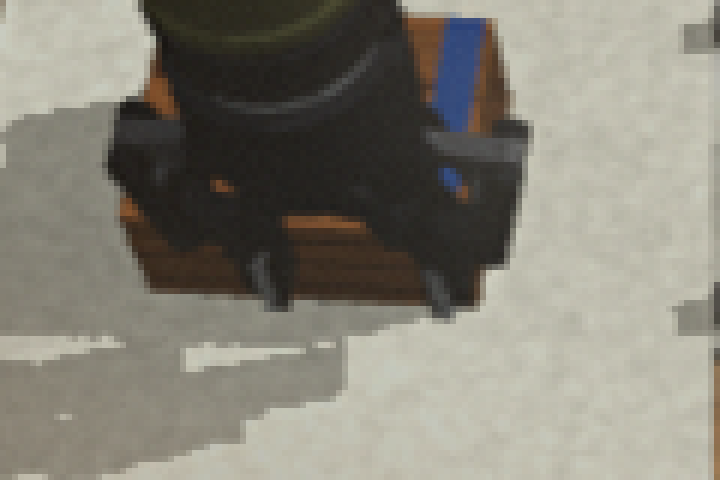

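Call:
{"op": "apply_moves", "data": {"translation": [[0,0,-0.04],[0,0,-0.03],[0,0,-0.035],[0,0,-0.035],[0,0,-0.035],[0,0,-0.035],[0,0,-0.03],[0,0,0],[0,0,0]], "delta_rot": [[0,0,0],[0,0,0],[-0.22,0,0],[-0.22,0,0],[-0.22,0,0],[-0.22,0,0],[-0.22,0,0],[0,0,0],[0,0,0]], "claw": [0.6,0.6,0.6,0.6,0.6,0.6,0.6,0.6,0.6]}}

```text
time_s: 13.72
tcp_pos: [0.5494, -0.1929, 0.0072]
orientation: [0.706, 0.044, 0.706, -0.044]
ft_force: [2.2, 0.2, 1.6]
gripper_width: 0.0512
```

```bash
python3 look.py l
python3 - <<'E'
from h import *
from scipy.spatial.transform import Rotation as R
s=robot.state();q=s["orientation"];M=R.from_quat(np.r_[q[1:],q[0]]).as_matrix();print("yaw",np.arctan2(M[1,1],M[0,1]),s["tcp_pos"],"tilt",M[:,0])
E
```

```text
13.825 [ 0.54943905 -0.19294639  0.00710734] [1.47004201 0.97413017 0.89075341]
yaw 1.4472173063351967 [ 0.54943905 -0.19294639  0.00710734] tilt [-1.65522071e-04 -3.22772271e-04 -9.99999934e-01]
```

View pics/look_l.png

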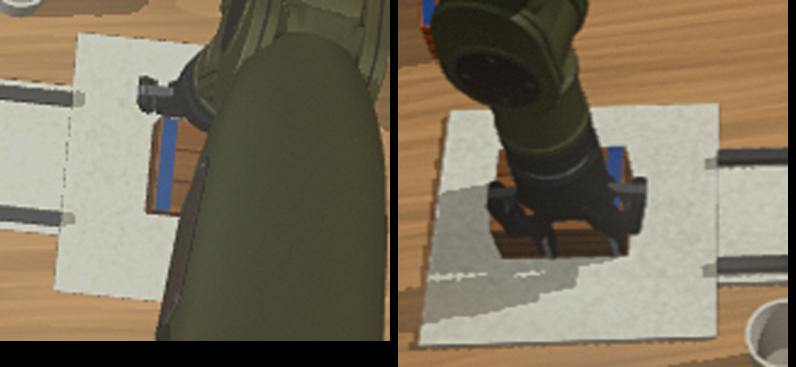

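Call:
{"op": "apply_moves", "data": {"translation": [[0,0,0.3],[0,0,0.2],[-1,0,0],[-1,0,0],[-0.5,0,0],[0,0,0]], "delta_rot": [[0,0,0],[0,0,0],[0,0,0],[0,0,0],[0,0,0],[0,0,0]], "claw": [0.6,0.6,0.6,0.6,0.6,0.6]}}

```text
time_s: 14.58
tcp_pos: [0.5755, -0.1965, 0.1341]
orientation: [0.707, 0.043, 0.705, -0.044]
ft_force: [-0.0, -0.2, -0.1]
gripper_width: 0.0512
```

Run:
```python
from h import *
s=robot.state();print(np.round(s["q"],3),s["tcp_pos"])
```

```text
[-3.290e-01  4.300e-01 -5.200e-02  1.085e+00 -1.000e-03 -2.050e-01] [ 0.57547049 -0.19654104  0.13414747]
```

Call:
{"op": "apply_moves", "data": {"translation": [[0,-0.74,-0.54],[0,-0.74,-0.54],[0,-0.74,-0.54],[0,0,0],[0,0,0],[0,0,0],[0,0,0],[0,0,0],[0,0,0],[0,0,0],[0,0,0],[0,0,0]], "delta_rot": [[0,0,0],[0,0,0],[0,0,0],[1,0,0],[1,0,0],[1,0,0],[1,0,0],[1,0,0],[1,0,0],[1,0,0],[1,0,0],[1,0,0]], "claw": [0.6,0.6,0.6,0.6,0.6,0.6,0.6,0.6,0.6,0.6,0.6,0.6]}}

```text
time_s: 16.08
tcp_pos: [0.4786, -0.2952, 0.1299]
orientation: [0.633, 0.311, 0.636, -0.311]
ft_force: [-0.9, -1.3, -0.8]
gripper_width: 0.0513
```

Call:
{"op": "apply_moves", "data": {"translation": [[0,0,0],[0,0,0],[0,0,0],[0,0,0],[0,0,0],[0,0,0],[0,0,0],[0,0,0],[0,0,0],[0,0,0]], "delta_rot": [[1,0,0],[1,0,0],[1,0,0],[1,0,0],[1,0,0],[1,0,0],[1,0,0],[1,0,0],[1,0,0],[0,0,0]], "claw": [0.6,0.6,0.6,0.6,0.6,0.6,0.6,0.6,0.6,0.6]}}

```text
time_s: 17.32
tcp_pos: [0.4788, -0.2953, 0.1302]
orientation: [-0.467, -0.529, -0.47, 0.53]
ft_force: [0.7, -1.2, 0.6]
gripper_width: 0.0511
```

```bash
cat > meas.py <<'E'
# full look + crate fit relative to lane, per camera; args: tag, guess lane x
import sys
from h import *
from scipy.spatial.transform import Rotation as R
t=sys.argv[1];gx=float(sys.argv[2])
for n in("top","scene"):
    im=robot.capture(n);cv2.imwrite(f"pics/{n}_{t}.png",im)
    L=np.load(f"L_{n}.npy");g=tf(L,[(gx,0,0)])[0];gp=proj(n,[(g[0],g[1],.036)])[0]
    ds=robot.outline_of("crate",n);ds=[d for d in ds if np.hypot(*(np.array(d["location"])-gp))<40]
    if not ds: print(n,"no crate");continue
    m=ds[0]["mask"].astype(np.float32)
    C,e=fit({n:m},"crate",[g[0],g[1],L[2]]);r,a=rel(L,C)
    print(n,"conf",round(ds[0]["confidence"],2),"area",int(m.sum()),"err",round(e),"crate rel mm",np.round(r*1e3,1),"yaw",round(a,4),"front",np.round(1e3*(r+.06*np.array([np.cos(a),np.sin(a)])),1))
s=robot.state();q=s["orientation"];M=R.from_quat(np.r_[q[1:],q[0]]).as_matrix()
L=np.load("L_both.npy");r,_=rel(L,[*s["tcp_pos"][:2],0])
print("t",s["time_s"],"tcp",np.round(s["tcp_pos"],4),"lane mm",np.round(r*1e3,1),"yaw",np.arctan2(M[1,1],M[0,1]),"want",L[2]-np.pi/2,"f",np.round(s["ft_force"],1))
E
python3 meas.py m -.138
python3 - <<'E'
import cv2,numpy as np
a=cv2.imread("pics/top_m.png")[195:335,235:485];b=cv2.imread("pics/scene_m.png")[150:290,130:380]
cv2.imwrite("pics/lm.png",np.hstack([cv2.resize(x,(400,224)) for x in(a,b)]))
E
```

```text
top conf 0.64 area 2122 err 81 crate rel mm [-141.8    0.8] yaw 0.0025 front [-81.8   1. ]
scene conf 0.6 area 2825 err 122 crate rel mm [-142.8    2.8] yaw 0.0297 front [-82.9   4.6]
t 17.525 tcp [ 0.4798 -0.2958  0.1314] lane mm [-229.2    1.9] yaw -0.12256064248411622 want -0.12774519118711591 f [-0.4  0.8 -0.2]
```

View pics/lm.png

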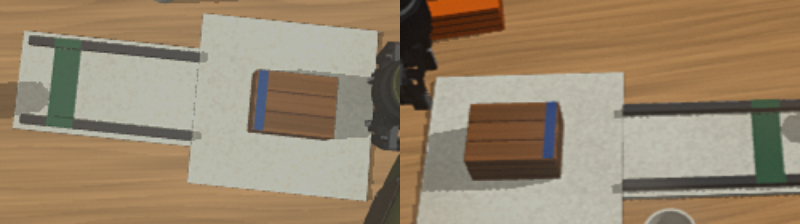

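Call:
{"op": "apply_moves", "data": {"translation": [[0.8,0,0],[0.8,0,0],[0.7,0,0],[0.19,0,0],[0,0,0],[0,0,0]], "delta_rot": [[0.06,0,0],[0,0,0],[0,0,0],[0,0,0],[0,0,0],[0,0,0]], "claw": [0.6,0.6,0.6,0.6,0.6,0.6]}}

```text
time_s: 18.27
tcp_pos: [0.4816, -0.2968, 0.0091]
orientation: [0.468, 0.531, 0.466, -0.531]
ft_force: [-0.3, 0.1, 0.5]
gripper_width: 0.0517
```

Call:
{"op": "apply_moves", "data": {"translation": [[0,0,-0.06],[0,0,-0.06],[0,0,-0.06],[0,0,0]], "delta_rot": [[0,0,0],[0,0,0],[0,0,0],[0,0,0]], "claw": [0.6,0.6,0.6,0.6]}}

```text
time_s: 18.77
tcp_pos: [0.4814, -0.2868, 0.0077]
orientation: [-0.467, -0.531, -0.467, 0.531]
ft_force: [-0.1, 1.6, -0.8]
gripper_width: 0.0513
```

```bash
python3 meas.py n -.138;python3 - <<'E'
import cv2,numpy as np
a=cv2.imread("pics/top_n.png")[195:335,235:485];b=cv2.imread("pics/scene_n.png")[150:290,130:380]
cv2.imwrite("pics/ln.png",np.hstack([cv2.resize(x,(400,224)) for x in(a,b)]))
E
```

```text
top conf 0.95 area 2100 err 104 crate rel mm [-1.419e+02 -1.000e-01] yaw -0.0025 front [-81.9  -0.3]
scene conf 0.82 area 2847 err 102 crate rel mm [-142.1    3. ] yaw 0.0 front [-82.1   3. ]
t 18.975 tcp [ 0.4814 -0.2871  0.0076] lane mm [-220.4    1.4] yaw -0.12868490698324228 want -0.12774519118711591 f [-0.1 -0.8 -0.3]
```

View pics/ln.png

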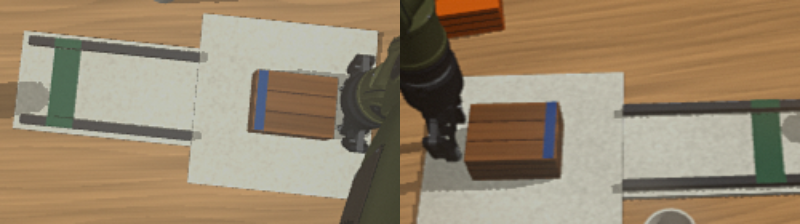

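Call:
{"op": "apply_moves", "data": {"translation": [[0,0,-0.06],[0,0,-0.06],[0,0,-0.14],[0,0,-0.14],[0,0,-0.14],[0,0,-0.14],[0,0,-0.14],[0,0,-0.14],[0,0,-0.14],[0,0,-0.14],[0,0,-0.08],[0,0,0]], "delta_rot": [[0,0,0],[0,0,0],[0,0,0],[0,0,0],[0,0,0],[0,0,0],[0,0,0],[0,0,0],[0,0,0],[0,0,0],[0,0,0],[0,0,0]], "claw": [0.6,0.6,0.6,0.6,0.6,0.6,0.6,0.6,0.6,0.6,0.6,0.6]}}

```text
time_s: 20.48
tcp_pos: [0.49, -0.2207, 0.0076]
orientation: [0.467, 0.531, 0.467, -0.531]
ft_force: [0.3, 0.5, -0.1]
gripper_width: 0.0511
```

```bash
python3 meas.py o -.085;python3 - <<'E'
import cv2,numpy as np
a=cv2.imread("pics/top_o.png")[195:335,235:485];b=cv2.imread("pics/scene_o.png")[150:290,130:380]
cv2.imwrite("pics/lo.png",np.hstack([cv2.resize(x,(400,224)) for x in(a,b)]))
E
```

```text
top conf 0.71 area 2070 err 111 crate rel mm [-81.2   0.7] yaw 0.002 front [-21.2   0.8]
scene conf 0.97 area 2784 err 109 crate rel mm [-81.5   2.7] yaw 0.0176 front [-21.5   3.8]
t 20.675 tcp [ 0.4899 -0.2214  0.0076] lane mm [-154.1    1.3] yaw -0.12864223607604713 want -0.12774519118711591 f [ 0.9  0.2 -0.7]
```

View pics/lo.png

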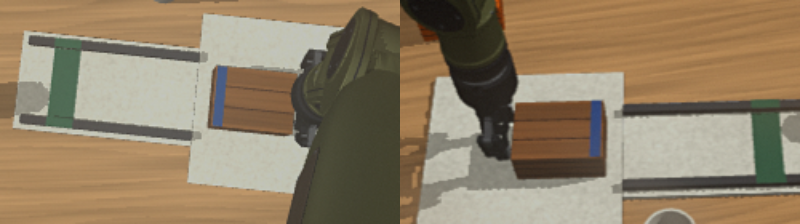

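Run:
```python
from h import *
# overlay rail edges and crate at y=+1.7,yaw .005 hypothesised
o=[]
for n,(x0,y0) in (("top",(270,200)),("scene",(150,180))):
    L=np.load(f"L_{n}.npy");im=cv2.imread(f"pics/{n}_o.png");S=5
    im=cv2.resize(im[y0:y0+110,x0:x0+155],None,fx=S,fy=S,interpolation=cv2.INTER_NEAREST)
    for y,col in((.0015,(0,255,255)),):
        c=tf(L,[(-.0813,y,0)])[0];C=[c[0],c[1],L[2]+.003]
        P=proj(n,tf(C,CR))
        for idx in((1,3,7,5),(0,2,6,4)):
            cv2.polylines(im,[np.round((P[list(idx)]+.5-[x0,y0])*S).astype(int)],1,col,1)
    for yy in(.053,-.053):
        for z in(.008,.02):
            P=proj(n,tf(L,[(-.15,yy,z),(.26,yy,z)]));cv2.polylines(im,[np.round((P+.5-[x0,y0])*S).astype(int)],0,(0,255,0),1)
    cv2.imwrite(f"pics/ov_{n}.png",im)
```

```text
(no output)
```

View pics/ov_top.png

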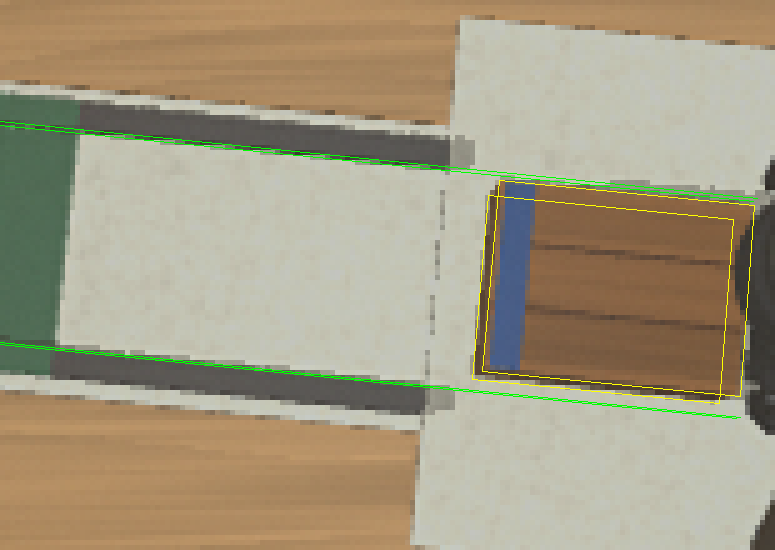

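View pics/ov_scene.png

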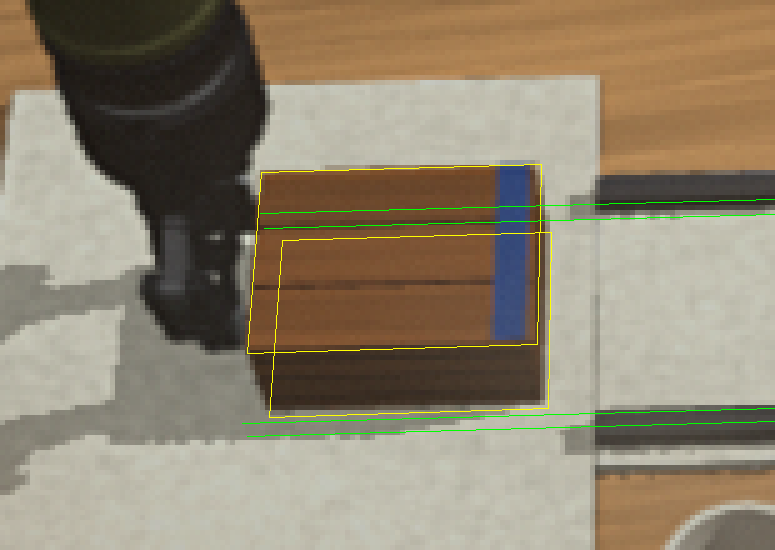

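Call:
{"op": "apply_moves", "data": {"translation": [[0,0.003,-0.1],[0,0.003,-0.14],[0,0.003,-0.14],[0,0.003,-0.14],[0,0.003,-0.14],[0,0.003,-0.14],[0,0.003,-0.14],[0,0.003,-0.14],[0,0.003,-0.14],[0,0,-0.08],[0,0,0]], "delta_rot": [[0,0,0],[0,0,0],[0,0,0],[0,0,0],[0,0,0],[0,0,0],[0,0,0],[0,0,0],[0,0,0],[0,0,0],[0,0,0]], "claw": [0.6,0.6,0.6,0.6,0.6,0.6,0.6,0.6,0.6,0.6,0.6]}}

```text
time_s: 22.05
tcp_pos: [0.4997, -0.1564, 0.0076]
orientation: [0.467, 0.531, 0.467, -0.531]
ft_force: [1.5, -1.7, -0.0]
gripper_width: 0.0511
```

```bash
python3 meas.py p -.02;python3 - <<'E'
import cv2,numpy as np
a=cv2.imread("pics/top_p.png")[195:335,235:485];b=cv2.imread("pics/scene_p.png")[150:290,150:400]
cv2.imwrite("pics/lp.png",np.hstack([cv2.resize(x,(400,224)) for x in(a,b)]))
E
```

```text
top conf 0.69 area 1893 err 225 crate rel mm [-16.9  -0.3] yaw -0.0189 front [43.1 -1.5]
scene conf 0.9 area 2814 err 92 crate rel mm [-16.    1.2] yaw 0.0145 front [44.   2.1]
t 22.25 tcp [ 0.4993 -0.1567  0.0074] lane mm [-88.8   0.2] yaw -0.12845161087852125 want -0.12774519118711591 f [-0.7 -0.3  0.1]
```

View pics/lp.png

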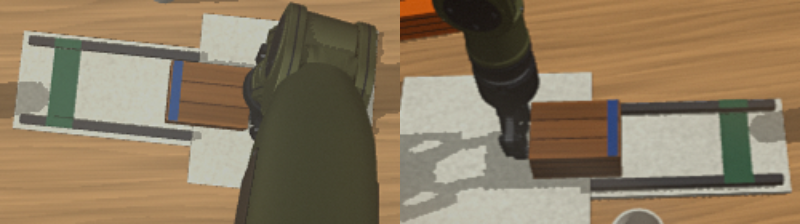

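Call:
{"op": "apply_moves", "data": {"translation": [[0,0,-0.1],[0,0,-0.15],[0,0,-0.15],[0,0,-0.15],[0,0,-0.15],[0,0,-0.15],[0,0,-0.15],[0,0,-0.15],[0,0,-0.15],[0,0,-0.15],[0,0,-0.15],[0,0,-0.05]], "delta_rot": [[0,0,0],[0,0,0],[0,0,0],[0,0,0],[0,0,0],[0,0,0],[0,0,0],[0,0,0],[0,0,0],[0,0,0],[0,0,0],[0,0,0]], "claw": [0.6,0.6,0.6,0.6,0.6,0.6,0.6,0.6,0.6,0.6,0.6,0.6]}}

```text
time_s: 23.75
tcp_pos: [0.5102, -0.075, 0.0076]
orientation: [-0.467, -0.531, -0.467, 0.531]
ft_force: [-0.8, -2.6, -0.9]
gripper_width: 0.0516
```

```bash
python3 meas.py q .065;python3 - <<'E'
import cv2,numpy as np
a=cv2.imread("pics/top_q.png")[195:335,235:485];b=cv2.imread("pics/scene_q.png")[150:290,170:420]
cv2.imwrite("pics/lq.png",np.hstack([cv2.resize(x,(400,224)) for x in(a,b)]))
E
```

```text
top conf 0.86 area 1784 err 301 crate rel mm [70.6 -0.8] yaw -0.0051 front [130.6  -1.1]
scene conf 0.69 area 2628 err 150 crate rel mm [65.1  1.7] yaw 0.0014 front [125.1   1.8]
t 23.95 tcp [ 0.5105 -0.075   0.0078] lane mm [-6.3 -0.4] yaw -0.12842547886199995 want -0.12774519118711591 f [ 0.1 -0.1 -0.9]
```

View pics/lq.png

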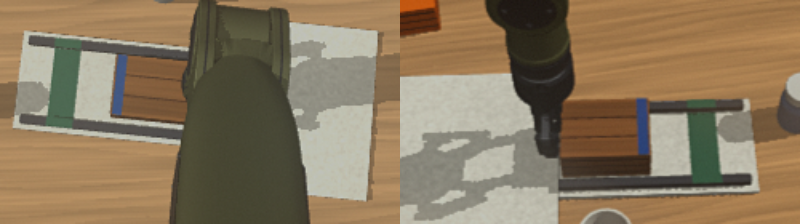

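Call:
{"op": "apply_moves", "data": {"translation": [[0,0,-0.1],[0,0,-0.15],[0,0,-0.15],[0,0,-0.15],[0,0,-0.15],[0,0,-0.15],[0,0,-0.15],[0,0,-0.15],[0,0,-0.15],[0,0,-0.12],[0,0,-0.06],[0,0,0]], "delta_rot": [[0,0,0],[0,0,0],[0,0,0],[0,0,0],[0,0,0],[0,0,0],[0,0,0],[0,0,0],[0,0,0],[0,0,0],[0,0,0],[0,0,0]], "claw": [0.6,0.6,0.6,0.6,0.6,0.6,0.6,0.6,0.6,0.6,0.6,0.6]}}

```text
time_s: 25.45
tcp_pos: [0.5198, -0.0015, 0.0076]
orientation: [0.467, 0.531, 0.467, -0.531]
ft_force: [0.3, -2.9, 1.5]
gripper_width: 0.0512
```

```bash
python3 meas.py r .14
```

```text
top conf 0.79 area 1425 err 659 crate rel mm [148.1  -1.5] yaw 0.0053 front [208.1  -1.2]
scene conf 0.85 area 2661 err 148 crate rel mm [138.3   0.7] yaw -0.0061 front [198.3   0.3]
t 25.65 tcp [ 0.5196 -0.0015  0.0074] lane mm [67.8 -0.1] yaw -0.1284260045405004 want -0.12774519118711591 f [ 0.8 -1.  -0.3]
```

Call:
{"op": "apply_moves", "data": {"translation": [[0,0,0.2],[0,0,0.5],[-0.5,0,0.3],[-1,0,0],[-1,0,0],[-1,0,0],[-0.5,0,0.5],[0,0,1],[0,0,1],[0,0,1],[0,0,1],[0,0,0]], "delta_rot": [[0,0,0],[0,0,0],[0,0,0],[0,0,0],[0,0,0],[0,0,0],[0,0,0],[0,0,0],[0,0,0],[0,0,0],[0,0,0],[0,0,0]], "claw": [0.6,0.6,0.6,0.6,0.6,0.6,0.6,0.6,0.6,0.6,0.6,0.6]}}

```text
time_s: 27.15
tcp_pos: [0.4834, -0.2778, 0.2069]
orientation: [0.465, 0.532, 0.466, -0.532]
ft_force: [0.4, 0.8, 0.3]
gripper_width: 0.0515
```

```bash
python3 meas.py s .14;python3 - <<'E'
import cv2,numpy as np
a=cv2.imread("pics/top_s.png")[165:325,195:475];b=cv2.imread("pics/scene_s.png")[170:330,170:450]
cv2.imwrite("pics/ls.png",np.vstack([cv2.resize(x,(525,300)) for x in(a,b)]))
E
```

```text
top conf 0.88 area 2095 err 75 crate rel mm [138.9  -0.4] yaw -0.0133 front [198.9  -1.2]
scene conf 0.89 area 2770 err 72 crate rel mm [138.8   1.2] yaw -0.0319 front [198.8  -0.7]
t 27.35 tcp [ 0.4841 -0.2739  0.2073] lane mm [-206.9    0.4] yaw -0.12794924860066131 want -0.12774519118711591 f [ 0.2 -0.3  0.3]
```

View pics/ls.png

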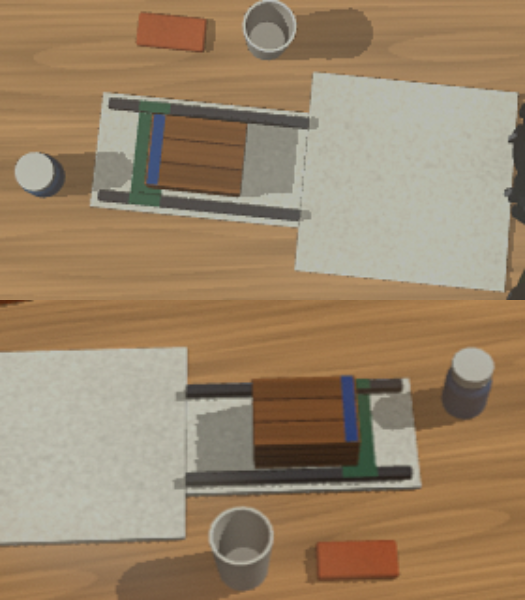

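The crate's front end is over the green band, between the rails and clear of both. The bystanders are where they were and the hand is clear, so I'm handing the job in.

Run:
```python
from cell import robot
print(robot.job_done())
```

```text
the job is handed in; nothing more can be done
None
```

The wooden crate now stands in the lane with its front end over the green band. I handed the job in at about 27 s, with the hand drawn well back. No verdict was reported.

**What I did:** I squared and centred the crate on the apron with a two-finger push on its right side. Then I pushed it straight down the lane from behind with the two fingers.

**Last check, hand withdrawn:** the two cameras agree on where the crate ended up.

| | top camera | scene camera |
|---|---|---|
| front end, lane x (mm) | 198.9 | 198.8 |
| front end, lane y (mm) | -1.2 | -0.7 |
| crate angle to the lane (rad) | -0.013 | -0.032 |

- **Rails:** by these fits the crate has several millimetres of clearance to each rail. The wrist force never showed more than the 2–3 N of pushing.
- **Bystanders:** the cup, jar and rib look unmoved in the last pictures. I compared them by eye and did not measure them again.

**What disagreed along the way:**
- **Finger height:** at 0.6 opening the fingertips sat roughly 30 mm above the reported TCP height. My first side approach therefore passed over the lid without touching it, and I lowered the hand and repeated it.
- **Camera offset:** the two cameras differed by up to 8 mm in absolute position, so I measured everything relative to the lane within each camera.
- **Occlusion:** while the arm hid the crate's rear in the top view, that camera's lane x read 5–10 mm too far. I relied on the scene camera and the TCP readings for that stretch.

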